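# Offer the niche shutter leaf up to its jamb for the hinge pin

### The arm

A 6-joint arm with a two-finger parallel gripper is mounted at the origin on the work surface. World frame = base frame: x ahead of the robot, y to its left, z up, the work surface at z = 0. Lengths are in m, angles in degrees, forces in N, time in s.
With the tool pointing down it reaches from about 0.35 to 0.875 m from the base axis. Payload 4.2 kg.
Tool frame: the origin (TCP) lies on the centre line of the jaws, within the pads' length; the fingertips stand 19 mm ahead of it and the grasp point (between the pads) is the TCP; z points along the fingers, y is the line along which they close (so a half turn about z gives the same grasp; the last joint's range is limited). The gripper opens to 87 mm and grips with 3 to 60 N. Pads are 19 mm wide; open, the fingers measure 117 mm over their backs; the gripper's body (75 mm by 190 mm) begins 51 mm behind the grasp point.
Start: joints at [14.817, 22.042, 0.453, 0, -68.411, -14.817], TCP at [0.625, 0, 0.242] pointing down, gripper open.
Joint ranges: [-179.83, 179.83], [-69.29, 118.12], [-61.27, 80.66], [-181.25, 117.63], [-171.15, -9.14], [-177.46, 177.46]. Speed limits (degrees/s): [159.86, 159.86, 180, 180, 180, 180].

### API

Orientations are given as a 3x3 rotation matrix whose columns are the frame's x, y, z axes.
In Python, from station import sense, capture, finish_job, search_frame, masks_of gives the robot as it stands.
- The arm moves only by the tool drive_tool, never from a script. Its argument "rows" is a list of rows, each a list of 7 numbers: the opening in per cent of the stroke, from 0 (shut) to 100 (fully open), then the shift along the world's x, y, z in mm, then the turn, a rotation vector about the world's x, y, z in rad. In form: [[fingers, dx, dy, dz, wx, wy, wz], ...]. A call has 1 to 5 rows; each row shifts and turns the commanded pose from where the row before left it; what a row does not reach is not made up. A row lasts 1/12 s, in which the tool goes at most 41.7 mm and 7.16 degrees, less where a joint would pass 70% of its speed; a pose out of reach is approached as far as the arm can. A call is refused whole if a number of a shift passes 41.7 or a number of a turn 0.125, either way. A call with a gripper value outside its range is refused whole. The fingers move at their own pace and stop on an object; the grip force is fixed at half the most. Time passes only in rows, so rows that do not move let the fingers close. It gives the time, the measured TCP pose, the force, the opening and the grip force at its end, in the units of the state.
- sense(): the state, without advancing time (a new reading comes with each control period).
- capture(name): name is "scene" or "side" or "wrist"; returns a dict with "frame" (480x640x3 uint8, red, green, blue), "z_map" (480x640 float32, m along the optical axis (not along the pixel's ray), 0 where there is no reading), "fx", "fy", "cx", "cy" (pixels), "R" (3x3) and "t" (3): a world point X has camera coordinates R X + t; the wrist camera has in their place "T_tool_cam" (4x4, takes a point from camera to tool coordinates, whose origin is the TCP and whose axes are the flange's). Camera axes: x right, y down, z forward; pixel columns grow to the right and rows downward; lengths in m; the calibration is good to about 2 mm. A picture is of the moment at which its call begins: read the wrist's pose just before it.
- finish_job(): hands the job in; it is judged then, once.
Trained networks look in a picture, given as the dict that the camera call returned (one of the last four; its "shot" number tells which), for a name from the list of things; names that differ only in an ending like _2 or _b are one class to them, and where a whole thing is asked for, a point or a joint stands for the part that bears it (a point fixed in the world has none). Each returns a list of dicts, best first, with "p" (0 to 1); they miss things now and then, are a little off and sometimes report something else, mostly with a low value. They report only what shows in the picture. A call takes as long as a camera call. They do not tell look-alikes from the thing itself.
- search_frame(label, picture): "xy" ([column, row] in pixels, amid what is visible of it).
- masks_of(label, picture): "region" (480x640 bool, what is visible of it) and "xy" ([column, row] in pixels, amid what is visible of it).
The state is a dict: "time_s": time; "joints": joint angles; "joint_velocities": joint speeds; "effort": joint torques, N m; "tcp_pos": TCP position; "ee_rot": TCP orientation; "wrist_force": force on the tool from outside, world axes, zero at the start; "moment": the same for the moment, N m; "gripper_width": opening from 0.0 (shut) to 1.0 (fully open); "gripper_force": force on a finger pad.
Only numpy, scipy, OpenCV 4.12 (cv2) and the standard library are available. Lean on these libraries where they do the work, as an engineer would, in place of code of your own. Each camera call takes 0.05 s, during which the arm holds its last target. There are 200 camera calls.

### The job

The shutter of the gas cylinder niche is going back on its hinge: push the wooden jamb block along its channel fully home against the steel stop, then swing the red turn-button fully across behind it to lock it. Then lift the yellow shutter leaf by its dark ridge, bring its steel knuckle into the gap between the block's two knuckles, leaf level and reaching away from the block, so that the three holes line up for the pin. Finish while holding it there in the gripper, still and not leaning on the block; do not let go or set it down, and leave the jar, jug and cups alone.

Things in the scene. Friction and masses are not known exactly. Their poses are not given: they have to be found in the camera images.
- rail: Plywood base 12 mm thick, fixed on the board, with the channel, jamb block and turn-button. Origin on the board surface, z up, y along the channel towards the steel stop (42 mm high, near face at y = +86 mm). Plywood spans x -80 to +40, y -110 to +110 mm. Knuckles and turn-button are on the -x side. Yaw up to 0.3 rad either way, left or right of the middle.
- jamb (a joint): Slide of the jamb block along the rail's +y, in m: 0 = farthest from the stop, 0.080 = fully home against the stop. Starts between 0 and 0.035. Stiff: about 3 N of friction, stays where it is left.
- jamb_end (a point): Point on the end face to push: the middle of the jamb block's -y end face, 43 mm above the board; axes as the rail's. The block is brown wood, 56 mm (x) by 80 mm (y), its top 66 mm above the board.
- jamb_gap (a point): Where the leaf's knuckle centre must come: on the jamb's hinge axis (y) midway between its two steel knuckles, 70 mm above the board, 42 mm to -x of the block's middle (14 mm off its face). Moves with the block; axes as the rail's. Jamb knuckles: 18 mm across, 20 mm long, 10 mm hole; gap 32 mm, open from above and from -x. Pin 6 mm.
- turn (a joint): Angle of the red turn-button, rad, anticlockwise from above: 0 = pointing along the rail's -y, clear of the block; 1.571 = along the rail's +x, across behind the block's end face (4 mm behind it when the block is home). Starts 0 to 0.15. It hits the block if that is not home. Friction 0.06 N m, stays where left.
- turn_pivot (a point): On the turn-button's vertical pivot, at the top of the bar: rail x = -50, y = -6 mm, 50 mm above the board. The bar is 14 mm wide and 36 mm high (14 to 50 mm above the board), and reaches 57 mm from the pivot.
- turn_tip (a point): Middle of the free end of the turn-button's top edge, 57 mm from the pivot.
- leaf: Loose shutter leaf, about 0.18 kg, lying flat on the board with its ridge up: yellow panel 90 x 80 x 10 mm, its origin on the underside below the ridge (balanced there), z up, x towards the steel knuckle, y along the hinge axis. The panel spans x -54 to +36 mm.
- leaf_grip (a point): Middle of the dark wooden ridge on the leaf, to be pinched across x: 14 mm thick in x, 60 mm long in y, from 10 to 36 mm above the leaf's underside; this point is 26 mm above the underside. Axes as the leaf's.
- leaf_knuckle (a point): Middle of the leaf's single steel knuckle, at x = +50 mm, 9 mm above the leaf's underside: 18 mm across, 24 mm long in y, with a 10 mm hole along y. Axes as the leaf's. When mounted, the leaf's x points like the rail's x.
- jar: Bystander: brown plastic jar with screw lid, 72 mm across, 110 mm high, origin at the centre of its base.
- jug: Bystander: glass milk jug with handle, 84 mm across, 120 mm high, origin at the centre of its base.
- cup_a: Bystander: tiny steel cup, 54 mm across, 50 mm high, origin at the centre of its base.
- cup_b: Bystander: another tiny steel cup of the same size.
Mind the look-alikes: they are no part of the job. What is meant by the leaf is not blue, and is the smaller of those in its own colour.

How it is judged (in metres and radians):
On the way, in this order (a step that is already met when the one before it is completed fails the run):
1. the jamb block is pushed fully home against the stop (value of joint jamb above 0.075 m), for 0.2 s.
2. the turn-button is swung across behind the block, the block still home (value of joint jamb above 0.075 m and value of joint turn above 1.35 rad), for 0.2 s.
3. the leaf is lifted clear of the board in the gripper (height (world z) of leaf above 0.03 m and contact force between leaf and the fingers above 2 N), for 0.2 s.
At the end, for the whole second after the job is handed in: Block home within 5 mm, button over 1.35 rad; leaf held still in the fingers on the -x side, level within 0.15 rad; knuckle centre within 3.5 mm of the jamb axis in x and z and 6 mm along it, axes within 0.1 rad; under 1 N on the jamb (all of step 2 and x of leaf_knuckle in the frame of jamb_gap between -0.0035 and 0.0035 m and z of leaf_knuckle in the frame of jamb_gap between -0.0035 and 0.0035 m and y of leaf_knuckle in the frame of jamb_gap between -0.006 and 0.006 m and x of leaf in the frame of jamb_gap below -0.03 m and angle between the y axis of leaf and the y axis of rail, either way round below 0.1 rad and angle between leaf's own z axis and vertical below 0.15 rad and contact force between leaf and the fingers above 2 N and contact force between leaf and rail below 1 N and linear speed of leaf below 0.02 m/s); the arm keeps its last pose, push and grip.
It fails at once if the jar, jug or a cup is shifted over 30 mm or tipped (distance of any of jar, jug, cup_a, cup_b from where it was at the start of the episode above 0.03 m or angle between any of jar, jug, cup_a, cup_b's own z axis and vertical above 0.35 rad).
It also fails if it takes over 58 s, if anything falls off the work surface, if the arm or the gripper's body presses on something with over 40 N, if the wrist force passes 120 N, or if a joint passes its speed limit or range.

## Working session

There is one attempt and no reset: what is moved stays moved. The work goes in short steps, Python scripts to look and compute and a tool call to move; the robot and the scene stay as the last step left them, time stands still between calls to the robot, and variables do not carry over. Pictures are saved under pics/ and viewed, at most 10 in all, crops included, and the job is handed in when it is done.

Besides the shell and the picture viewer there is one more tool, called after ">>>" in YAML: its name, and indented under it one key for each argument. drive_tool: Moves the arm, as the interface text tells. Its arguments: {"type":"object","properties":{"rows":{"type":"array"}},"required":["rows"]}

```bash
ls; mkdir -p pics
cat > h.py <<'E'
import numpy as np, cv2
from station import sense, capture, finish_job, search_frame, masks_of
def cloud(c):
    z=c["z_map"]; v,u=np.mgrid[0:480,0:640]
    P=np.stack([(u-c["cx"])/c["fx"]*z,(v-c["cy"])/c["fy"]*z,z],-1)
    if "R" in c: return (P-np.array(c["t"]))@np.array(c["R"])
    T=np.array(c["T_tool_cam"]); s=c["state"]
    return (P@T[:3,:3].T+T[:3,3])@np.array(s["ee_rot"]).T+np.array(s["tcp_pos"])
def shot(n,save=None):
    s=sense(); c=capture(n); c["state"]=s
    if save: cv2.imwrite(f"pics/{save}.png",c["frame"][:,:,::-1])
    return c
E
python3 - <<'E'
from h import *
for n in ("scene","side"):
    c=shot(n,n); W=cloud(c)
    np.savez(f"{n}.npz",W=W,f=c["frame"],R=c["R"],t=c["t"],k=[c["fx"],c["fy"],c["cx"],c["cy"]])
    for l in ("rail","jamb","turn","leaf","jar","jug","cup_a"):
        for m in masks_of(l,c)[:4]:
            r=m["region"]&(c["z_map"]>0); p=W[r]
            print(n,l,round(m["p"],2),np.round(m["xy"]),r.sum(),np.round(np.median(p,0),3) if r.any() else "", np.round(np.percentile(p,[2,98],axis=0),3).tolist())
E
```

```text
pics
scene rail 0.74 [242. 331.] 7025 [ 0.592 -0.185  0.018] [[0.514, -0.267, 0.007], [0.649, -0.063, 0.076]]
scene rail 0.38 [324. 217.] 1146 [0.592 0.152 0.011] [[0.536, 0.111, 0.004], [0.637, 0.197, 0.034]]
scene jamb 0.91 [238. 330.] 2394 [ 0.596 -0.193  0.065] [[0.547, -0.228, 0.018], [0.627, -0.146, 0.079]]
scene turn 0.71 [349. 313.] 2120 [ 0.755 -0.09   0.088] [[0.722, -0.106, 0.011], [0.782, -0.046, 0.113]]
scene turn 0.58 [217. 318.] 241 [ 0.548 -0.182  0.048] [[0.536, -0.216, 0.013], [0.562, -0.155, 0.063]]
scene leaf 0.92 [377. 165.] 1496 [0.625 0.345 0.015] [[0.574, 0.277, 0.004], [0.682, 0.418, 0.053]]
scene leaf 0.88 [326. 216.] 1213 [0.59  0.151 0.011] [[0.535, 0.108, 0.004], [0.637, 0.2, 0.034]]
scene leaf 0.62 [252. 188.] 1220 [0.396 0.148 0.011] [[0.339, 0.104, 0.002], [0.443, 0.194, 0.038]]
scene leaf 0.41 [218. 316.] 235 [ 0.548 -0.18   0.049] [[0.532, -0.216, 0.015], [0.565, -0.154, 0.069]]
scene jar 0.94 [348. 313.] 2225 [ 0.755 -0.09   0.087] [[0.719, -0.106, 0.004], [0.782, -0.045, 0.113]]
scene jug 0.68 [417. 215.] 2652 [0.769 0.177 0.078] [[0.728, 0.159, 0.
[... 641 characters left out ...]
ide leaf 0.87 [212. 263.] 1592 [0.385 0.142 0.012] [[0.336, 0.101, 0.003], [0.441, 0.193, 0.039]]
side leaf 0.73 [296. 197.] 1744 [0.593 0.323 0.018] [[0.531, 0.273, 0.006], [0.67, 0.4, 0.054]]
side jar 0.81 [437. 281.] 2906 [ 0.734 -0.093  0.077] [[0.712, -0.108, 0.003], [0.777, -0.033, 0.113]]
side jug 0.87 [386. 197.] 2241 [0.753 0.169 0.079] [[0.725, 0.158, 0.007], [0.804, 0.239, 0.122]]
side cup_a 0.89 [408. 242.] 713 [0.763 0.066 0.037] [[0.74, 0.05, 0.008], [0.788, 0.099, 0.053]]
side cup_a 0.59 [471. 346.] 1353 [ 0.748 -0.202  0.035] [[0.722, -0.226, 0.004], [0.771, -0.177, 0.053]]
side cup_a 0.26 [438. 280.] 2749 [ 0.734 -0.094  0.08 ] [[0.712, -0.108, 0.009], [0.771, -0.05, 0.113]]
```

View pics/scene.png

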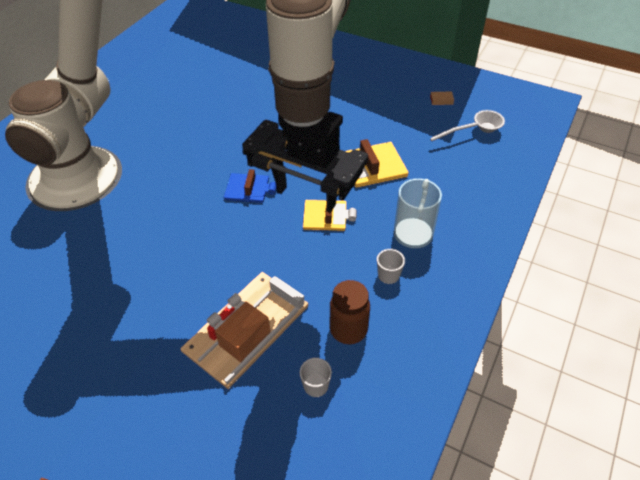

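View pics/side.png

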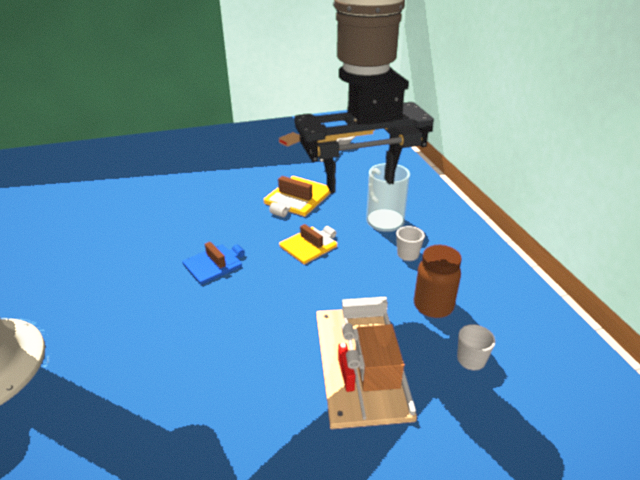

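The scene shows the rail at about pixel (245,328), with its stop at (286,290). The small yellow leaf is at (326,215) with its knuckle at (350,214). The larger yellow leaf at (380,163) and the blue one at (247,187) are look-alikes. Next I fit the rail and leaf poses.

```bash
cat > fit.py <<'E'
from h import *
from scipy.optimize import minimize
def rect_fit(P,x0,lo,hi):
    # pose (x,y,yaw) of a known rectangle lo..hi so that it just holds the points (P is Nx2)
    g=0.0015
    # rasterise points; maximise overlap: points outside penalised, grid samples uncovered penalised
    from scipy.spatial import cKDTree
    t=cKDTree(P)
    e=np.concatenate([np.stack([np.linspace(lo[0],hi[0],60),np.full(60,y)],1) for y in (lo[1],hi[1])]+[np.stack([np.full(60,x),np.linspace(lo[1],hi[1],60)],1) for x in (lo[0],hi[0])])
    def f(q):
        c,s=np.cos(q[2]),np.sin(q[2]);R=np.array([[c,-s],[s,c]])
        L=(P-q[:2])@R
        out=np.maximum(0,np.maximum(np.array(lo)-L,L-np.array(hi))).max(1)
        d=t.query(e@R.T+q[:2])[0]
        return np.minimum(out,.006).mean()*len(P)/len(P)*5+np.minimum(d,.006).mean()
    best=min((minimize(f,np.array(x0)+[0,0,a],method="Nelder-Mead",options=dict(initial_simplex=np.array(x0)+np.array([[0,0,a],[.01,0,a],[0,.01,a],[0,0,a+.1]]),maxiter=600)) for a in (-.15,0,.15)),key=lambda r:r.fun)
    return best.x,best.fun
def loc(P,q):
    c,s=np.cos(q[2]),np.sin(q[2]); L=P.copy(); L[:,:2]=(P[:,:2]-q[:2])@np.array([[c,-s],[s,c]]); return L
E
python3 - <<'E'
from fit import *
for n in ("scene","side"):
    d=np.load(n+".npz"); P=d["W"].reshape(-1,3); hsv=cv2.cvtColor(d["f"],cv2.COLOR_RGB2HSV).reshape(-1,3).astype(int)
    b=(P[:,0]>.45)&(P[:,0]<.70)&(P[:,1]>-.33)&(P[:,1]<-.02)&(P[:,2]>.007)&(P[:,2]<.017)
    A=P[b]; rc=cv2.minAreaRect((A[:,:2]*1000).astype(np.float32)); print(n,"rail rect",rc)
    q,f=rect_fit(A[::2,:2],[.59,-.165,-.3 if 0 else 0],[-.08,-.11],[.04,.11]); print("rail q",q.round(4),round(f,5))
    m=(P[:,0]>.45)&(P[:,0]<.70)&(P[:,1]>-.33)&(P[:,1]<-.02)
    L=loc(P[m],q);H=hsv[m]
    for nm,s in (("jambtop",(L[:,2]>.060)&(L[:,2]<.07)&(L[:,0]>-.03)&(L[:,0]<.04)&(L[:,1]<.08)),("stop",(L[:,2]>.036)&(L[:,2]<.048)&(L[:,1]>.07)),("red",(H[:,1]>170)&((H[:,0]<6)|(H[:,0]>174))&(L[:,0]<-.03)&(L[:,2]>.04)),("knuck",(L[:,2]>.06)&(L[:,0]<-.031))):
        S=L[s]; print(nm,len(S),np.percentile(S,[3,50,97],axis=0).round(4).tolist() if len(S) else "")
    y=(hsv[:,0]>18)&(hsv[:,0]<34)&(hsv[:,1]>150)&(P[:,0]>.5)&(P[:,0]<.68)&(P[:,1]>.08)&(P[:,1]<.22)&(P[:,2]>.004)&(P[:,2]<.016)
    A=P[y]; print("leaf rect",len(A),cv2.minAreaRect((A[:,:2]*1000).astype(np.float32)),np.median(A[:,2]))
    q,f=rect_fit(A[:,:2],[.59,.151,0],[-.054,-.04],[.036,.04]); print("leaf q",q.round(4),round(f,5))
    m=(P[:,0]>.5)&(P[:,0]<.68)&(P[:,1]>.08)&(P[:,1]<.22); L=loc(P[m],q)
    for nm,s in (("ridge",(L[:,2]>.025)&(L[:,2]<.042)&(abs(L[:,0])<.03)),("kn",(L[:,0]>.042)&(L[:,2]>.005)&(L[:,2]<.03)&(L[:,0]<.07))):
        S=L[s]; print(nm,len(S),np.percentile(S,[3,50,97],axis=0).round(4).tolist() if len(S) else "")
E
```

```text
scene rail rect ((578.8275146484375, -158.2225341796875), (221.24822998046875, 122.84906768798828), 79.42626190185547)
rail q [ 0.5989 -0.1619 -0.1879] 0.00247
jambtop 1335 [[-0.0278, -0.0627, 0.062], [0.0011, -0.0259, 0.066], [0.027, 0.0129, 0.069]]
stop 331 [[-0.034, 0.0848, 0.0369], [0.002, 0.0922, 0.0417], [0.0362, 0.1011, 0.0454]]
red 108 [[-0.0533, -0.0626, 0.0442], [-0.0454, -0.0238, 0.0493], [-0.0395, -0.0063, 0.0533]]
knuck 1127 [[-0.0868, -0.0575, 0.0646], [-0.0506, 0.1177, 0.3139], [-0.032, 0.1348, 0.4873]]
leaf rect 150 ((597.3558959960938, 142.13885498046875), (83.37950897216797, 74.41720581054688), 83.65595245361328) 0.009979810087453477
leaf q [0.5891 0.1601 0.4546] 0.0049
ridge 50 [[-0.0082, -0.0291, 0.0259], [-0.0028, -0.0242, 0.0345], [0.0046, 0.019, 0.0374]]
kn 80 [[0.0428, -0.0136, 0.0055], [0.0492, -0.0023, 0.0161], [0.0559, 0.0145, 0.0209]]
side rail rect ((578.432373046875, -160.25717163085938), (222.60670471191406, 119.71507263183594), 79.13726806640625)
rail q [ 0.599  -0.1637 -0.186 ] 0.00312
jambtop 1754 [[-0.0283, -0.0632, 0.0629], [-0.0019, -0.0294, 0.0679], [0.025, 0.013, 0.0695]]
stop 445 [[-0.0354, 0.0851, 0.0366], [-0.0014, 0.0902, 0.0435], [0.0337, 0.1013, 0.0459]]
red 266 [[-0.0565, -0.0626, 0.0413], [-0.0514, -0.0448, 0.0511], [-0.042, -0.0114, 0.0533]]
knuck 1907 [[-0.0889, -0.0582, 0.067], [-0.0497, 0.1183, 0.3182], [-0.0317, 0.1385, 0.4879]]
leaf rect 729 ((577.4005126953125, 153.57272338867188), (86.89079284667969, 80.02897644042969), 25.9091739654541) 0.011956188453935066
leaf q [0.5876 0.1591 0.445 ] 0.0032
ridge 228 [[-0.0074, -0.0286, 0.0258], [-0.0044, -0.0027, 0.0365], [0.0055, 0.0283, 0.0398]]
kn 90 [[0.0425, -0.0226, 0.0053], [0.0479, -0.005, 0.0167], [0.0561, 0.0125, 0.021]]
```

>>> drive_tool:
  rows:
    - [0,-6,-36,0,0,0,-0.1]
    - [0,-6,-37,0,0,0,-0.087]
    - [0,-7,-37,0,0,0,0]
    - [0,-7,-37,0,0,0,0]
    - [0,-6,-37,0,0,0,0]

```text
time_s: 1.22
tcp_pos: [0.5924, -0.1854, 0.2418]
ee_rot: [[-0.185, -0.983, 0.0], [-0.983, 0.185, -0.0], [0.0, -0.0, -1.0]]
wrist_force: [0.4, 0.2, 0.5]
gripper_width: 0.706
gripper_force: 0.0
```

>>> drive_tool:
  rows:
    - [0,-6,-37,0,0,0,0]
    - [0,-6,-36,0,0,0,0]
    - [0,0,0,-30,0,0,0]
    - [0,0,0,0,0,0,0]
    - [0,0,0,0,0,0,0]

```text
time_s: 1.63
tcp_pos: [0.5798, -0.257, 0.2099]
ee_rot: [[-0.187, -0.982, -0.005], [-0.982, 0.187, 0.001], [-0.0, 0.005, -1.0]]
wrist_force: [0.1, -0.2, 0.2]
gripper_width: 0.326
gripper_force: 0.0
```

>>> drive_tool:
  rows:
    - [0,0,0,-40,0,0,0]
    - [0,0,0,-40,0,0,0]
    - [0,0,0,-40,0,0,0]
    - [0,0,0,-34,0,0,0]
    - [0,0,0,0,0,0,0]

```text
time_s: 2.05
tcp_pos: [0.5772, -0.2544, 0.0513]
ee_rot: [[-0.185, -0.983, -0.013], [-0.983, 0.185, 0.004], [-0.001, 0.013, -1.0]]
wrist_force: [-1.3, -0.1, -0.8]
gripper_width: 0.021
gripper_force: 0.0
```

>>> drive_tool:
  rows:
    - [0,1,6,0,0,0,0]
    - [0,1,6,0,0,0,0]
    - [0,1,6,0,0,0,0]
    - [0,1,6,0,0,0,0]
    - [0,1,6,0,0,0,0]

```text
time_s: 2.47
tcp_pos: [0.5884, -0.2271, 0.0608]
ee_rot: [[-0.185, -0.983, 0.007], [-0.983, 0.185, -0.002], [0.001, -0.007, -1.0]]
wrist_force: [0.2, -3.1, 2.0]
gripper_width: 0.0
gripper_force: 1.7
```

>>> drive_tool:
  rows:
    - [0,1.1,6,0,0,0,0]
    - [0,1.1,6,0,0,0,0]
    - [0,1.1,6,0,0,0,0]
    - [0,1.1,6,0,0,0,0]
    - [0,1.1,6,0,0,0,0]

```text
time_s: 2.88
tcp_pos: [0.5916, -0.1965, 0.0576]
ee_rot: [[-0.186, -0.983, 0.0], [-0.983, 0.186, -0.0], [0.0, -0.0, -1.0]]
wrist_force: [0.7, -2.9, 3.0]
gripper_width: 0.007
gripper_force: 1.7
```

>>> drive_tool:
  rows:
    - [0,1.1,6,0,0,0,0]
    - [0,1.1,6,0,0,0,0]
    - [0,1.1,6,0,0,0,0]
    - [0,0.8,4,0,0,0,0]
    - [0,0.4,2,0,0,0,0]

```text
time_s: 3.3
tcp_pos: [0.596, -0.1722, 0.0574]
ee_rot: [[-0.185, -0.983, -0.0], [-0.983, 0.185, 0.0], [-0.0, 0.0, -1.0]]
wrist_force: [0.7, -3.2, 1.3]
gripper_width: 0.001
gripper_force: 1.6
```

>>> drive_tool:
  rows:
    - [0,0.4,2,0,0,0,0]
    - [0,0.4,2,0,0,0,0]
    - [0,0.2,1,0,0,0,0]
    - [0,0.2,1,0,0,0,0]
    - [0,0,0,0,0,0,0]

```text
time_s: 3.72
tcp_pos: [0.5966, -0.1692, 0.0575]
ee_rot: [[-0.186, -0.983, -0.001], [-0.983, 0.186, -0.002], [0.003, 0.001, -1.0]]
wrist_force: [0.2, -11.1, 0.2]
gripper_width: 0.007
gripper_force: 5.6
```

>>> drive_tool:
  rows:
    - [0,0.4,2,0,0,0,0]
    - [0,0.4,2,0,0,0,0]
    - [0,0,0,0,0,0,0]
    - [0,0,0,0,0,0,0]
    - [0,0,0,0,0,0,0]

```text
time_s: 4.13
tcp_pos: [0.5966, -0.1689, 0.0576]
ee_rot: [[-0.187, -0.982, -0.003], [-0.982, 0.187, -0.006], [0.006, 0.002, -1.0]]
wrist_force: [-0.2, -24.8, -0.3]
gripper_width: 0.004
gripper_force: 12.1
```

>>> drive_tool:
  rows:
    - [0,-1,-5,0,0,0,0]
    - [0,-4,-20,0,0,0,0]
    - [0,-4,-20,10,0,0,0]
    - [0,0,0,40,0,0,0]
    - [0,-20,0,35,0,0,0]

```text
time_s: 4.55
tcp_pos: [0.5694, -0.2083, 0.1411]
ee_rot: [[-0.187, -0.982, -0.004], [-0.982, 0.187, 0.001], [-0.0, 0.004, -1.0]]
wrist_force: [1.0, -0.8, 1.8]
gripper_width: 0.006
gripper_force: 0.0
```

>>> drive_tool:
  rows:
    - [0,-20,0,30,0,0,0]
    - [0,-25,0,30,0,0,0]
    - [0,-25,0,20,0,0,0]
    - [0,0,0,0,0,0,0]
    - [0,0,0,0,0,0,0]

```text
time_s: 4.97
tcp_pos: [0.4981, -0.2073, 0.2236]
ee_rot: [[-0.186, -0.982, 0.002], [-0.982, 0.186, 0.001], [-0.002, -0.002, -1.0]]
wrist_force: [-0.5, 0.2, -0.8]
gripper_width: 0.003
gripper_force: 0.0
```

```bash
cat > look.py <<'E'
from fit import *
s=sense(); print(s["time_s"],np.round(s["tcp_pos"],4))
for n in ("scene","side","wrist"):
    c=shot(n,n+"2"); W=cloud(c)
    np.savez(f"{n}2.npz",W=W,f=c["frame"])
    P=W.reshape(-1,3); ok=(c["z_map"].reshape(-1)>0); hsv=cv2.cvtColor(c["frame"],cv2.COLOR_RGB2HSV).reshape(-1,3).astype(int)
    b=ok&(P[:,0]>.45)&(P[:,0]<.70)&(P[:,1]>-.33)&(P[:,1]<-.02)&(P[:,2]>.007)&(P[:,2]<.017)
    A=P[b]
    q,f=rect_fit(A[::2,:2],[.599,-.163,-.187],[-.08,-.11],[.04,.11]); print(n,"rail q",q.round(4),round(f,5))
    q=np.array([.599,-.163,-.187])
    m=ok&(P[:,0]>.45)&(P[:,0]<.70)&(P[:,1]>-.33)&(P[:,1]<-.02)
    L=loc(P[m],q);H=hsv[m]
    for nm,t in (("ply",(L[:,2]>.008)&(L[:,2]<.016)),("jambtop",(L[:,2]>.060)&(L[:,2]<.07)&(L[:,0]>-.03)&(L[:,0]<.04)&(L[:,1]<.1)),("stop",(L[:,2]>.036)&(L[:,2]<.048)&(L[:,1]>.07)),("red",(H[:,1]>170)&((H[:,0]<6)|(H[:,0]>174))&(L[:,0]<.03)&(L[:,2]>.04)&(L[:,2]<.06)),("knuck",(L[:,2]>.06)&(L[:,2]<.09)&(L[:,0]<-.031)&(L[:,1]>.0)&(L[:,0]>-.06))):
        S=L[t]; print(nm,len(S),np.percentile(S,[2,50,98],axis=0).round(4).tolist() if len(S) else "")
E
python3 look.py
```

```text
4.9667 [ 0.4981 -0.2073  0.2236]
scene rail q [ 0.5991 -0.1617 -0.1856] 0.00265
ply 3331 [[-0.0786, -0.1078, 0.0087], [-0.0143, -0.0531, 0.0122], [0.039, 0.0818, 0.0155]]
jambtop 1219 [[-0.0283, 0.006, 0.0615], [0.0007, 0.0433, 0.066], [0.0272, 0.0839, 0.0691]]
stop 170 [[-0.0347, 0.0723, 0.0371], [0.025, 0.0977, 0.0421], [0.0364, 0.103, 0.0464]]
red 244 [[-0.0528, -0.0616, 0.0405], [-0.0448, -0.0354, 0.049], [-0.04, -0.0035, 0.0534]]
knuck 291 [[-0.0497, 0.01, 0.0637], [-0.0381, 0.0297, 0.0749], [-0.0315, 0.0803, 0.0812]]
side rail q [ 0.599  -0.1638 -0.1886] 0.00309
ply 5669 [[-0.0794, -0.1101, 0.0106], [-0.0293, -0.0503, 0.0139], [0.0294, 0.098, 0.0157]]
jambtop 1438 [[-0.0292, 0.0043, 0.0615], [-0.0019, 0.0379, 0.0679], [0.0259, 0.0813, 0.0696]]
stop 22 [[-0.036, 0.078, 0.0367], [-0.0296, 0.0862, 0.0415], [0.0359, 0.0996, 0.0455]]
red 341 [[-0.0563, -0.0634, 0.0409], [-0.0497, -0.042, 0.0513], [-0.0415, -0.0116, 0.0536]]
knuck 377 [[-0.0508, 0.0083, 0.065], [-0.0423, 0.0267, 0.0771], [-0.0315, 0.0788, 0.0822]]
wrist rail q [ 0.5981 -0.1641 -0.1881] 0.00383
ply 11896 [[-0.0794, -0.1102, 0.0117], [-0.0205, -0.06, 0.0133], [0.0288, 0.02, 0.0149]]
jambtop 124 [[-0.0275, 0.003, 0.0602], [0.0013, 0.0036, 0.062], [0.0259, 0.0055, 0.067]]
stop 0 
red 963 [[-0.0576, -0.064, 0.042], [-0.0499, -0.0388, 0.0508], [-0.0421, -0.0074, 0.0525]]
knuck 0
```

Run:
```python
import numpy as np
q=np.array([.599,-.1635]);c,s=np.cos(-.187),np.sin(-.187);R=np.array([[c,-s],[s,c]])
pts=[[-.085,-.048]]
for th in np.arange(0.05,1.62,.15):
    d=np.array([np.sin(th),-np.cos(th)]);n=np.array([-np.cos(th),-np.sin(th)])
    pts.append(np.array([-.05,-.006])+.042*d+(.007+.015*np.cos(th)+.0095*np.sin(th))*n)
W=np.array(pts)@R.T+q
print((W*1000).round(1).tolist()); print((np.diff(W,axis=0)*1000).round(1).tolist())
```

```text
[[506.6, -194.9], [520.8, -198.6], [525.7, -202.4], [531.5, -205.5], [538.2, -207.7], [545.4, -208.7], [553.1, -208.4], [560.8, -206.7], [568.4, -203.4], [575.4, -198.6], [581.5, -192.5], [586.4, -185.2]]
[[14.2, -3.8], [4.9, -3.8], [5.8, -3.1], [6.6, -2.2], [7.3, -1.0], [7.6, 0.3], [7.8, 1.7], [7.5, 3.3], [7.0, 4.8], [6.1, 6.1], [4.9, 7.3]]
```

>>> drive_tool:
  rows:
    - [0,9,12,-40,0,0,0]
    - [0,0,0,-40,0,0,0]
    - [0,0,0,-40,0,0,0]
    - [0,0,0,-40,0,0,0]
    - [0,0,0,-18,0,0,0]

```text
time_s: 5.53
tcp_pos: [0.5039, -0.1953, 0.0387]
ee_rot: [[-0.187, -0.982, -0.012], [-0.982, 0.187, 0.002], [0.0, 0.012, -1.0]]
wrist_force: [-0.8, 0.4, -0.1]
gripper_width: 0.009
gripper_force: 0.0
```

>>> drive_tool:
  rows:
    - [0,7.2,-1.9,0,0,0,0]
    - [0,7,-1.9,0,0,0,0]
    - [0,4.9,-3.8,0,0,0,0]
    - [0,5.8,-3.1,0,0,0,0]
    - [0,6.6,-2.2,0,0,0,0]

```text
time_s: 5.95
tcp_pos: [0.5398, -0.2095, 0.0467]
ee_rot: [[-0.186, -0.982, 0.001], [-0.982, 0.186, 0.0], [-0.0, -0.0, -1.0]]
wrist_force: [-2.6, 1.7, 0.4]
gripper_width: 0.009
gripper_force: 1.1
```

>>> drive_tool:
  rows:
    - [0,7.3,-1,0,0,0,0]
    - [0,7.6,0.3,0,0,0,0]
    - [0,7.8,1.7,0,0,0,0]
    - [0,7.5,3.3,0,0,0,0]
    - [0,7,4.8,0,0,0,0]

```text
time_s: 6.37
tcp_pos: [0.5775, -0.2001, 0.0458]
ee_rot: [[-0.186, -0.983, 0.001], [-0.983, 0.186, -0.0], [0.0, -0.001, -1.0]]
wrist_force: [-1.9, -1.3, -0.3]
gripper_width: 0.004
gripper_force: 0.9
```

>>> drive_tool:
  rows:
    - [0,6.1,6.1,0,0,0,0]
    - [0,3,4,0,0,0,0]
    - [0,1.5,3,0,0,0,0]
    - [0,0,0,0,0,0,0]
    - [0,0,0,0,0,0,0]

```text
time_s: 6.78
tcp_pos: [0.5878, -0.1865, 0.0458]
ee_rot: [[-0.185, -0.983, 0.002], [-0.983, 0.185, 0.0], [-0.0, -0.002, -1.0]]
wrist_force: [0.1, 0.4, -0.5]
gripper_width: 0.005
gripper_force: 0.0
```

>>> drive_tool:
  rows:
    - [0,0.4,2,0,0,0,0]
    - [0,0.4,2,0,0,0,0]
    - [0,0,0,0,0,0,0]
    - [0,0,0,0,0,0,0]
    - [0,0,0,0,0,0,0]

```text
time_s: 7.2
tcp_pos: [0.5878, -0.1856, 0.0458]
ee_rot: [[-0.186, -0.982, 0.0], [-0.982, 0.186, -0.003], [0.003, -0.001, -1.0]]
wrist_force: [0.1, -10.2, -1.5]
gripper_width: 0.011
gripper_force: 5.2
```

>>> drive_tool:
  rows:
    - [0,0.4,2,0,0,0,0]
    - [0,0.2,1,0,0,0,0]
    - [0,0,0,0,0,0,0]
    - [0,0,0,0,0,0,0]
    - [0,0,0,0,0,0,0]

```text
time_s: 7.62
tcp_pos: [0.5879, -0.1852, 0.046]
ee_rot: [[-0.187, -0.982, -0.001], [-0.982, 0.187, -0.005], [0.005, -0.0, -1.0]]
wrist_force: [-0.5, -20.9, -2.2]
gripper_width: 0.007
gripper_force: 10.0
```

>>> drive_tool:
  rows:
    - [0,-1,-7,0,0,0,0]
    - [0,-3,-15,10,0,0,0]
    - [0,0,0,40,0,0,0]
    - [0,0,0,40,0,0,0]
    - [0,0,0,40,0,0,0]

```text
time_s: 8.03
tcp_pos: [0.584, -0.2022, 0.1768]
ee_rot: [[-0.187, -0.982, -0.001], [-0.982, 0.187, 0.0], [-0.0, 0.001, -1.0]]
wrist_force: [0.9, -0.5, 0.8]
gripper_width: 0.002
gripper_force: 0.0
```

>>> drive_tool:
  rows:
    - [50,0,20,30,0,0,0]
    - [50,0,30,25,0,0,0.1]
    - [50,0,38,10,0,0,0.1]
    - [50,0,40,0,0,0,0.1]
    - [50,0,40,0,0,0,0.1]

```text
time_s: 8.45
tcp_pos: [0.5846, -0.0323, 0.2423]
ee_rot: [[0.215, -0.977, 0.004], [-0.977, -0.215, 0.001], [-0.001, -0.004, -1.0]]
wrist_force: [0.3, -0.2, -0.6]
gripper_width: 0.297
gripper_force: 0.0
```

>>> drive_tool:
  rows:
    - [50,0,40,0,0,0,0.1]
    - [50,0,40,0,0,0,0.1]
    - [50,0,40,0,0,0,0.037]
    - [50,0,40,0,0,0,0]
    - [50,0,38,0,0,0,0]

```text
time_s: 8.87
tcp_pos: [0.584, 0.1665, 0.241]
ee_rot: [[0.435, -0.9, 0.001], [-0.9, -0.435, 0.001], [-0.001, -0.001, -1.0]]
wrist_force: [0.5, -0.6, -0.6]
gripper_width: 0.497
gripper_force: 0.0
```

>>> drive_tool:
  rows:
    - [50,0,0,0,0,0,0]
    - [50,0,0,0,0,0,0]
    - [50,0,0,0,0,0,0]

```text
time_s: 9.12
tcp_pos: [0.5842, 0.1642, 0.2405]
ee_rot: [[0.435, -0.9, -0.0], [-0.9, -0.435, 0.0], [-0.0, 0.0, -1.0]]
wrist_force: [-0.1, -0.6, -0.2]
gripper_width: 0.499
gripper_force: 0.0
```

```bash
python3 look.py | grep -v ply
cat > leaf.py <<'E'
from fit import *
s=sense(); print(np.round(s["tcp_pos"],4), np.round(s["ee_rot"],3).tolist())
for n in ("scene","side","wrist"):
    c=shot(n,n+"3"); P=cloud(c).reshape(-1,3); ok=c["z_map"].reshape(-1)>0
    hsv=cv2.cvtColor(c["frame"],cv2.COLOR_RGB2HSV).reshape(-1,3).astype(int)
    box=ok&(P[:,0]>.5)&(P[:,0]<.68)&(P[:,1]>.08)&(P[:,1]<.24)
    y=box&(hsv[:,0]>18)&(hsv[:,0]<34)&(hsv[:,1]>150)&(P[:,2]>.004)&(P[:,2]<.016)
    A=P[y]; print(n,len(A))
    if len(A)<100: continue
    print(cv2.minAreaRect((A[:,:2]*1000).astype(np.float32)),np.median(A[:,2]))
    q,f=rect_fit(A[:,:2],[.588,.159,.45],[-.054,-.04],[.036,.04]); print("leaf q",q.round(4),round(f,5))
    L=loc(P[box],q)
    for nm,t in (("ridge",(L[:,2]>.028)&(L[:,2]<.042)&(abs(L[:,0])<.03)),("kn",(L[:,0]>.042)&(L[:,2]>.005)&(L[:,2]<.03)&(L[:,0]<.07))):
        S=L[t]; print(nm,len(S),np.percentile(S,[3,50,97],axis=0).round(4).tolist() if len(S) else "")
        if nm=="ridge" and len(S): print(cv2.minAreaRect((P[box][t][:,:2]*1000).astype(np.float32)))
E
python3 leaf.py
```

```text
9.1167 [0.5842 0.1642 0.2405]
scene rail q [ 0.599  -0.162  -0.1945] 0.00273
jambtop 1224 [[-0.0285, 0.0062, 0.0612], [0.0008, 0.0436, 0.066], [0.0271, 0.0836, 0.0691]]
stop 162 [[-0.0345, 0.0724, 0.0376], [0.0232, 0.0979, 0.042], [0.0367, 0.1032, 0.0458]]
red 256 [[-0.0501, -0.013, 0.0411], [-0.0193, -0.0077, 0.0492], [0.0062, 0.0006, 0.0534]]
knuck 297 [[-0.0498, 0.0098, 0.0625], [-0.0381, 0.03, 0.0749], [-0.0314, 0.0812, 0.0808]]
side rail q [ 0.5988 -0.1637 -0.1865] 0.00305
jambtop 1427 [[-0.0293, 0.0042, 0.0615], [-0.0019, 0.038, 0.0679], [0.0259, 0.0818, 0.0697]]
stop 25 [[-0.0369, 0.0777, 0.0369], [-0.0297, 0.087, 0.0394], [0.0359, 0.0997, 0.0457]]
red 433 [[-0.0561, -0.0145, 0.0405], [-0.0232, -0.0117, 0.0503], [0.0046, -0.0021, 0.0534]]
knuck 377 [[-0.0509, 0.008, 0.065], [-0.0422, 0.0266, 0.077], [-0.0314, 0.0789, 0.082]]
wrist rail q [ 0.5978 -0.1639 -0.1894] 0.00518
jambtop 0 
stop 0 
red 0 
knuck 0 
[0.5845 0.1628 0.2407] [[0.433, -0.901, 0.0], [-0.901, -0.433, 0.0], [-0.0, -0.0, -1.0]]
scene 165
((597.3482666015625, 142.9743194580078), (84.81425476074219, 74.93035888671
[... 552 characters left out ...]
0.0285], [-0.0035, -0.0024, 0.0371], [0.0054, 0.0278, 0.04]]
((586.9520874023438, 160.68055725097656), (16.71405601501465, 61.85780334472656), 25.676538467407227)
kn 84 [[0.0428, -0.0112, 0.006], [0.0488, -0.0036, 0.0166], [0.0572, 0.0112, 0.0211]]
wrist 450
((579.093994140625, 154.84683227539062), (88.76437377929688, 76.97467803955078), 25.692367553710938) 0.011165504155309702
leaf q [0.587  0.1605 0.4327] 0.00347
ridge 868 [[-0.0076, -0.0291, 0.0352], [-0.001, -0.0027, 0.0371], [0.0055, 0.0268, 0.0387]]
((586.2044677734375, 159.32778930664062), (13.632591247558594, 59.250396728515625), 25.423154830932617)
kn 354 [[0.0426, -0.012, 0.0091], [0.0492, -0.0014, 0.018], [0.0572, 0.0109, 0.0201]]
```

>>> drive_tool:
  rows:
    - [50,2,-3,-40,0,0,0]
    - [50,0,0,-40,0,0,0]
    - [50,0,0,-40,0,0,0]
    - [50,0,0,-40,0,0,0]
    - [50,0,0,-30,0,0,0]

```text
time_s: 9.83
tcp_pos: [0.5852, 0.1596, 0.0476]
ee_rot: [[0.433, -0.901, -0.003], [-0.901, -0.433, -0.001], [-0.0, 0.003, -1.0]]
wrist_force: [-0.1, -0.4, -0.5]
gripper_width: 0.499
gripper_force: 0.0
```

>>> drive_tool:
  rows:
    - [50,0,0,-10,0,0,0]
    - [50,0,0,-6,0,0,0]
    - [50,0,0,0,0,0,0]
    - [50,0,0,0,0,0,0]
    - [50,0,0,0,0,0,0]

```text
time_s: 10.25
tcp_pos: [0.588, 0.1618, 0.037]
ee_rot: [[0.435, -0.9, 0.004], [-0.9, -0.435, 0.002], [-0.0, -0.005, -1.0]]
wrist_force: [0.4, 0.1, -0.3]
gripper_width: 0.504
gripper_force: 0.0
```

>>> drive_tool:
  rows:
    - [50,0,0,-3,0,0,0]
    - [50,0,0,0,0,0,0]
    - [50,0,0,0,0,0,0]

```text
time_s: 10.5
tcp_pos: [0.5867, 0.1612, 0.0323]
ee_rot: [[0.435, -0.9, 0.001], [-0.9, -0.435, 0.001], [-0.0, -0.001, -1.0]]
wrist_force: [-0.7, -0.3, -0.4]
gripper_width: 0.495
gripper_force: 0.0
```

>>> drive_tool:
  rows:
    - [0,0,0,0,0,0,0]
    - [0,0,0,0,0,0,0]
    - [0,0,0,0,0,0,0]
    - [0,0,0,0,0,0,0]
    - [0,0,0,0,0,0,0]

```text
time_s: 10.92
tcp_pos: [0.5865, 0.161, 0.0315]
ee_rot: [[0.435, -0.9, -0.0], [-0.9, -0.435, -0.0], [0.0, 0.0, -1.0]]
wrist_force: [0.0, -0.1, -0.4]
gripper_width: 0.206
gripper_force: 0.0
```

>>> drive_tool:
  rows:
    - [0,0,0,0,0,0,0]
    - [0,0,0,0,0,0,0]

```text
time_s: 11.08
tcp_pos: [0.5864, 0.161, 0.0315]
ee_rot: [[0.435, -0.9, -0.0], [-0.9, -0.435, -0.0], [0.0, 0.0, -1.0]]
wrist_force: [-0.5, -0.0, 0.6]
gripper_width: 0.162
gripper_force: 30.0
```

>>> drive_tool:
  rows:
    - [0,0,0,5,0,0,0]
    - [0,0,0,15,0,0,0]
    - [0,0,0,25,0,0,0]
    - [0,0,0,25,0,0,0]
    - [0,0,0,25,0,0,0]

```text
time_s: 11.5
tcp_pos: [0.5859, 0.1608, 0.1271]
ee_rot: [[0.435, -0.901, -0.002], [-0.901, -0.435, -0.001], [-0.0, 0.002, -1.0]]
wrist_force: [0.3, 0.8, -1.2]
gripper_width: 0.157
gripper_force: 30.0
```

>>> drive_tool:
  rows:
    - [0,0,0,25,0,0,0]
    - [0,-5,-15,20,0,0,-0.05]
    - [0,-9,-25,15,0,0,-0.08]
    - [0,-9,-25,5,0,0,-0.08]
    - [0,-9,-25,0,0,0,-0.08]

```text
time_s: 11.92
tcp_pos: [0.5545, 0.0705, 0.1935]
ee_rot: [[0.156, -0.988, 0.003], [-0.988, -0.156, 0.001], [-0.001, -0.003, -1.0]]
wrist_force: [1.2, 0.0, -1.2]
gripper_width: 0.155
gripper_force: 30.0
```

>>> drive_tool:
  rows:
    - [0,-9,-25,0,0,0,-0.08]
    - [0,-10,-25,0,0,0,-0.08]
    - [0,-10,-25,0,0,0,-0.08]
    - [0,-10,-25,0,0,0,-0.08]
    - [0,-10,-25,0,0,0,-0.027]

```text
time_s: 12.33
tcp_pos: [0.5042, -0.0551, 0.1914]
ee_rot: [[-0.189, -0.982, -0.001], [-0.982, 0.189, 0.0], [-0.0, 0.001, -1.0]]
wrist_force: [0.6, -0.7, -2.7]
gripper_width: 0.16
gripper_force: 30.0
```

>>> drive_tool:
  rows:
    - [0,-9,-20,0,0,0,0]
    - [0,-7,-15,0,0,0,0]
    - [0,-2,-7,0,0,0,0]
    - [0,0,0,0,0,0,0]
    - [0,0,0,0,0,0,0]

```text
time_s: 12.75
tcp_pos: [0.4877, -0.0959, 0.1916]
ee_rot: [[-0.186, -0.982, 0.0], [-0.982, 0.186, 0.0], [-0.0, -0.0, -1.0]]
wrist_force: [0.5, -0.5, -1.3]
gripper_width: 0.157
gripper_force: 30.0
```

>>> drive_tool:
  rows:
    - [0,0,0,0,0,0,0]
    - [0,0,0,0,0,0,0]

```text
time_s: 12.92
tcp_pos: [0.4879, -0.0952, 0.1915]
ee_rot: [[-0.185, -0.983, 0.0], [-0.983, 0.185, 0.0], [-0.0, -0.0, -1.0]]
wrist_force: [-0.5, -0.8, -1.8]
gripper_width: 0.16
gripper_force: 30.0
```

```bash
cat > held.py <<'E'
from fit import *
import sys
q=np.array([.599,-.1635,-.187])
for n in ("scene","side","wrist"):
    c=shot(n,n+sys.argv[1]); s=c["state"]; P=cloud(c).reshape(-1,3); ok=c["z_map"].reshape(-1)>0
    hsv=cv2.cvtColor(c["frame"],cv2.COLOR_RGB2HSV).reshape(-1,3).astype(int)
    T=np.array(s["tcp_pos"]); tl=loc(T[None],q)[0]
    L=loc(P,q)-tl   # rail axes, from TCP
    print(n,"tcp rail",tl.round(4))
    near=ok&(abs(L[:,0])<.08)&(abs(L[:,1])<.06)
    pr=lambda nm,S:print(" ",nm,len(S),np.percentile(S,[3,50,97],axis=0).round(4).tolist() if len(S)>5 else "")
    y=near&(hsv[:,0]>18)&(hsv[:,0]<34)&(hsv[:,1]>130)&(L[:,2]<-.012)&(L[:,2]>-.05)&(L[:,0]<.05)
    pr("panel",L[y])
    if y.sum()>50:
        print("  rect",cv2.minAreaRect((L[y][:,:2]*1000).astype(np.float32)))
        t=y&(L[:,2]>-.027); A=np.c_[L[t][:,:2],np.ones(t.sum())]; 
        r=L[t][:,2]; w=np.ones(len(r),bool)
        for _ in range(4):
            k=np.linalg.lstsq(A[w],r[w],rcond=None)[0]; w=abs(r-A@k)<.003
        print("  plane slopes,z",k.round(4),w.sum())
    pr("leafkn",L[near&(L[:,0]>.043)&(L[:,0]<.065)&(abs(L[:,1])<.03)&(L[:,2]<-.009)&(L[:,2]>-.036)])
    G=loc(P,q)
    kz=ok&(G[:,2]>.062)&(G[:,2]<.085)&(G[:,0]<-.030)&(G[:,0]>-.055)&(hsv[:,1]<90)
    for nm,a,b in (("kn-",-.005,.032),("kn+",.060,.1)): pr(nm,G[kz&(G[:,1]>a)&(G[:,1]<b)])
    cv2.imwrite(f"pics/{n}{sys.argv[1]}.png",c["frame"][:,:,::-1])
E
python3 held.py 4
```

```text
scene tcp rail [-0.1218  0.0465  0.1915]
  panel 380 [[-0.05, -0.0379, -0.0242], [-0.0299, -0.0268, -0.0215], [0.0348, 0.0022, -0.0189]]
  rect ((-7.855594635009766, -11.278858184814453), (88.85550689697266, 58.49898910522461), 1.1594841480255127)
  plane slopes,z [-0.0068 -0.0014 -0.0217] 365
  leafkn 159 [[0.0438, -0.0112, -0.0275], [0.0537, -0.0017, -0.0165], [0.0592, 0.012, -0.0118]]
  kn- 150 [[-0.049, 0.0104, 0.064], [-0.0379, 0.0189, 0.0743], [-0.031, 0.0295, 0.0804]]
  kn+ 148 [[-0.0495, 0.0621, 0.0637], [-0.0386, 0.0699, 0.0744], [-0.0307, 0.0817, 0.0805]]
side tcp rail [-0.1219  0.0465  0.1914]
  panel 1428 [[-0.0502, -0.0404, -0.0258], [-0.0257, -0.0206, -0.0197], [0.0291, 0.0334, -0.0181]]
  rect ((-8.52536392211914, -1.6727256774902344), (80.78629302978516, 86.97428131103516), 89.72432708740234)
  plane slopes,z [-0.0008  0.0096 -0.0196] 1280
  leafkn 198 [[0.0436, -0.013, -0.0272], [0.0508, -0.0071, -0.0144], [0.058, 0.01, -0.0111]]
  kn- 200 [[-0.0501, 0.0083, 0.0655], [-0.0416, 0.0143, 0.0771], [-0.0307, 0.0276, 0.0814]]
  kn+ 180 [[-0.0505, 0.0607, 0.0651], [-0.042, 0.0665, 0.0766], [-0.031, 0.0796, 0.0818]]
wrist tcp rail [-0.1219  0.0464  0.1914]
  panel 7439 [[-0.0513, -0.0409, -0.0232], [-0.0166, -0.0327, -0.0202], [0.0324, -0.0122, -0.019]]
  rect ((-8.747100830078125, -1.9652290344238281), (78.74596405029297, 89.48768615722656), 89.86176300048828)
  plane slopes,z [-0.0008  0.0168 -0.0198] 7218
  leafkn 883 [[0.0434, -0.0134, -0.0273], [0.0499, -0.0108, -0.0145], [0.0572, -0.0044, -0.0118]]
  kn- 854 [[-0.0519, 0.0082, 0.0653], [-0.0441, 0.0169, 0.0779], [-0.0306, 0.0276, 0.0808]]
  kn+ 361 [[-0.0519, 0.0601, 0.0647], [-0.0423, 0.0622, 0.0751], [-0.0305, 0.0703, 0.0805]]
```

>>> drive_tool:
  rows:
    - [0,0,-1,-30,0,0,0]
    - [0,0,0,-30,0,0,0]
    - [0,0,0,-25,0,0,0]
    - [0,0,0,-14,0,0,0]
    - [0,0,0,0,0,0,0]

```text
time_s: 13.48
tcp_pos: [0.4851, -0.0968, 0.0893]
ee_rot: [[-0.186, -0.983, -0.008], [-0.983, 0.186, -0.0], [0.002, 0.008, -1.0]]
wrist_force: [-0.6, -0.7, -1.6]
gripper_width: 0.158
gripper_force: 30.0
```

>>> drive_tool:
  rows:
    - [0,0,0,0,0,0,0]
    - [0,0,0,0,0,0,0]
    - [0,0,0,0,0,0,0]

```text
time_s: 13.73
tcp_pos: [0.4887, -0.0968, 0.094]
ee_rot: [[-0.185, -0.983, 0.003], [-0.983, 0.185, 0.0], [-0.001, -0.003, -1.0]]
wrist_force: [1.1, 0.9, -1.8]
gripper_width: 0.157
gripper_force: 30.0
```

```bash
cat > cyl.py <<'E'
from fit import *
from scipy.optimize import least_squares
import sys
q=np.array([.599,-.1635,-.187])
def fitc(S,x0):
    f=lambda p:np.hypot(S[:,0]-p[0],S[:,2]-p[1])-.009
    r=least_squares(f,x0,loss="soft_l1",f_scale=.001); return r.x,np.median(abs(f(r.x)))
for n in ("scene","side","wrist"):
    c=shot(n,n+sys.argv[1]); P=cloud(c).reshape(-1,3); ok=c["z_map"].reshape(-1)>0
    hsv=cv2.cvtColor(c["frame"],cv2.COLOR_RGB2HSV).reshape(-1,3).astype(int)
    G=loc(P,q); t=loc(np.array(c["state"]["tcp_pos"])[None],q)[0]; print(n,"tcp",t.round(4))
    kx,kz=t[0]+.05,t[2]-.0225
    g=ok&(hsv[:,1]<100)
    for nm,x,z,a,b in (("kn-",-.042,.07,0,.031),("kn+",-.042,.07,.0595,.1),("leaf",kx,kz,.03,.061)):
        m=g&(G[:,1]>a)&(G[:,1]<b)&(np.hypot(G[:,0]-x,G[:,2]-z)<.0125)
        if nm!="leaf": m&=G[:,0]<-.033
        else: m&=(G[:,0]>kx-.004)
        S=G[m]
        if len(S)<20: print("  ",nm,len(S)); continue
        p,e=fitc(S,[x,z]); print("  ",nm,len(S),"xz",p.round(4),"res",round(e,4),"y",np.percentile(S[:,1],[1,3,97,99]).round(4))
E
python3 cyl.py 5
```

```text
scene tcp [-0.1208  0.0451  0.094 ]
   kn- 138 xz [-0.0426  0.0698] res 0.0012 y [0.01   0.0102 0.0297 0.0304]
   kn+ 127 xz [-0.043  0.07 ] res 0.0011 y [0.0626 0.0629 0.0816 0.082 ]
   leaf 112 xz [-0.071  0.072] res 0.0009 y [0.0335 0.0339 0.057  0.0576]
side tcp [-0.1209  0.045   0.094 ]
   kn- 180 xz [-0.0424  0.0721] res 0.0009 y [0.008  0.0085 0.0278 0.0283]
   kn+ 162 xz [-0.0422  0.0722] res 0.0008 y [0.0598 0.0603 0.0796 0.0807]
   leaf 141 xz [-0.0718  0.0743] res 0.0011 y [0.032  0.0326 0.0548 0.0558]
wrist tcp [-0.1211  0.0449  0.0938]
   kn- 1936 xz [-0.0431  0.0712] res 0.0004 y [0.008  0.0082 0.0271 0.0276]
   kn+ 0
   leaf 685 xz [-0.074   0.0738] res 0.0012 y [0.0314 0.0315 0.0401 0.0409]
```

>>> drive_tool:
  rows:
    - [0,4,-0.5,0,0,0,0]
    - [0,4,-0.7,0,0,0,0]
    - [0,4,-0.7,0,0,0,0]
    - [0,4,-0.7,0,0,0,0]
    - [0,4,-0.7,0,0,0,0]

```text
time_s: 14.3
tcp_pos: [0.5081, -0.1004, 0.0925]
ee_rot: [[-0.186, -0.983, 0.0], [-0.983, 0.186, -0.0], [-0.0, -0.0, -1.0]]
wrist_force: [0.1, -0.3, -2.8]
gripper_width: 0.159
gripper_force: 30.0
```

>>> drive_tool:
  rows:
    - [0,3,-0.6,0,0,0,0]
    - [0,2,-0.4,0,0,0,0]
    - [0,2,-0.4,0,0,0,0]
    - [0,0,0,0,0,0,0]
    - [0,0,0,0,0,0,0]

```text
time_s: 14.72
tcp_pos: [0.5144, -0.1017, 0.0924]
ee_rot: [[-0.186, -0.983, -0.0], [-0.983, 0.186, 0.0], [0.0, 0.0, -1.0]]
wrist_force: [0.5, -0.5, -1.8]
gripper_width: 0.155
gripper_force: 30.0
```

>>> drive_tool:
  rows:
    - [0,0,0,0,0,0,0]
    - [0,0,0,0,0,0,0]
    - [0,0,0,0,0,0,0]
    - [0,0,0,0,0,0,0]
    - [0,0,0,0,0,0,0]

```text
time_s: 15.13
tcp_pos: [0.5144, -0.1017, 0.0926]
ee_rot: [[-0.186, -0.983, 0.0], [-0.983, 0.186, -0.0], [0.0, -0.0, -1.0]]
wrist_force: [0.5, -0.3, -2.6]
gripper_width: 0.157
gripper_force: 30.0
```

```bash
python3 cyl.py 6; python3 -c "
import cv2
a=cv2.imread('pics/scene6.png')[250:400,150:350];b=cv2.imread('pics/side6.png')[260:410,260:460]
cv2.imwrite('pics/m6.png',cv2.resize(cv2.hconcat([a,b]),None,fx=2,fy=2,interpolation=2))"
```

```text
scene tcp [-0.0946  0.045   0.0926]
   kn- 137 xz [-0.0427  0.0701] res 0.001 y [0.0099 0.0101 0.0296 0.03  ]
   kn+ 112 xz [-0.0432  0.0697] res 0.001 y [0.0622 0.0624 0.0816 0.0824]
   leaf 110 xz [-0.0456  0.071 ] res 0.0012 y [0.0308 0.0324 0.0573 0.0577]
side tcp [-0.0946  0.045   0.0926]
   kn- 180 xz [-0.0426  0.0722] res 0.0009 y [0.0081 0.0085 0.0277 0.0299]
   kn+ 113 xz [-0.0426  0.0715] res 0.0007 y [0.0606 0.0607 0.0803 0.0806]
   leaf 104 xz [-0.0441  0.0718] res 0.0006 y [0.0322 0.0325 0.0605 0.0606]
wrist tcp [-0.0946  0.045   0.0926]
   kn- 1849 xz [-0.0431  0.0712] res 0.0004 y [0.0081 0.0082 0.0271 0.0276]
   kn+ 0
   leaf 599 xz [-0.0469  0.072 ] res 0.001 y [0.0315 0.0316 0.0403 0.0409]
```

View pics/m6.png

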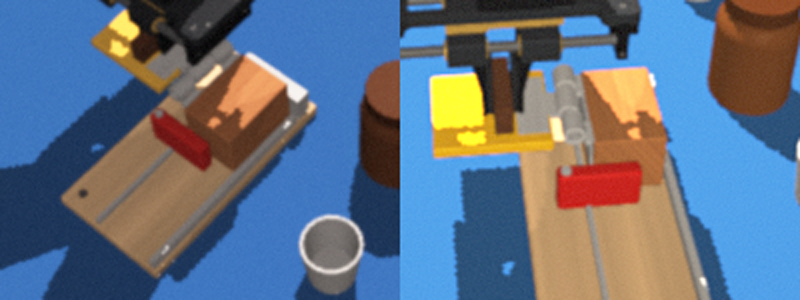

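The crops show the leaf knuckle between the jamb knuckles, level, with the red button across behind the block. Only about 2 mm in x remains.

>>> drive_tool:
  rows:
    - [0,1.2,0,-0.2,0,0,0]
    - [0,1.1,0.1,-0.2,0,0,0]
    - [0,0,0,0,0,0,0]
    - [0,0,0,0,0,0,0]
    - [0,0,0,0,0,0,0]

```text
time_s: 15.7
tcp_pos: [0.5168, -0.1016, 0.0921]
ee_rot: [[-0.186, -0.983, -0.0], [-0.983, 0.186, -0.0], [0.0, 0.0, -1.0]]
wrist_force: [-1.0, -0.1, -2.1]
gripper_width: 0.153
gripper_force: 30.0
```

>>> drive_tool:
  rows:
    - [0,0,0,0,0,0,0]
    - [0,0,0,0,0,0,0]
    - [0,0,0,0,0,0,0]
    - [0,0,0,0,0,0,0]
    - [0,0,0,0,0,0,0]

```text
time_s: 16.12
tcp_pos: [0.5168, -0.1016, 0.0922]
ee_rot: [[-0.186, -0.983, 0.0], [-0.983, 0.186, -0.0], [-0.0, -0.0, -1.0]]
wrist_force: [-0.5, -0.1, -1.8]
gripper_width: 0.155
gripper_force: 30.0
```

```bash
python3 cyl.py 7; python3 held.py 8 | grep -E "panel|rect|slopes|tcp"; python3 look.py | grep -E "rail|red|jambtop"
```

```text
scene tcp [-0.0923  0.0455  0.0922]
   kn- 133 xz [-0.0432  0.0699] res 0.001 y [0.0092 0.0097 0.03   0.0305]
   kn+ 93 xz [-0.0431  0.0703] res 0.0012 y [0.062  0.062  0.0815 0.082 ]
   leaf 119 xz [-0.0429  0.0696] res 0.0011 y [0.0304 0.0312 0.0569 0.0573]
side tcp [-0.0923  0.0456  0.0921]
   kn- 180 xz [-0.0425  0.0722] res 0.0009 y [0.008  0.0086 0.0282 0.0291]
   kn+ 108 xz [-0.0422  0.0717] res 0.0007 y [0.0603 0.0609 0.0795 0.0805]
   leaf 103 xz [-0.0421  0.0711] res 0.0007 y [0.0326 0.033  0.0602 0.0609]
wrist tcp [-0.0923  0.0455  0.0921]
   kn- 1855 xz [-0.0431  0.0711] res 0.0004 y [0.008  0.0081 0.0271 0.0276]
   kn+ 0
   leaf 661 xz [-0.0431  0.0709] res 0.0007 y [0.0317 0.0321 0.0417 0.0438]
scene tcp rail [-0.0923  0.0456  0.0921]
  panel 354 [[-0.0498, -0.0384, -0.0245], [-0.0288, -0.027, -0.0214], [0.0306, 0.0003, -0.0185]]
  rect ((-8.147430419921875, -16.635536193847656), (44.82033920288086, 90.66787719726562), 89.18949890136719)
  plane slopes,z [-0.0123 -0.0137 -0.0221] 335
side tcp rail [-0.0923  0.0456  0.0921]
  panel 1321 [[-0.0501, -0.0401, -0.026], [-0.0
[... 495 characters left out ...]
97] 6725
scene rail q [ 0.5989 -0.1621 -0.189 ] 0.00282
jambtop 1223 [[-0.0284, 0.0063, 0.0616], [0.001, 0.0434, 0.066], [0.0274, 0.0831, 0.0694]]
red 250 [[-0.0505, -0.0128, 0.0411], [-0.0191, -0.008, 0.0495], [0.0055, 0.0004, 0.0531]]
side rail q [ 0.5988 -0.1637 -0.1937] 0.00371
jambtop 1441 [[-0.0292, 0.0044, 0.0613], [-0.0018, 0.0379, 0.0679], [0.0259, 0.082, 0.0697]]
red 430 [[-0.0551, -0.0142, 0.0403], [-0.0234, -0.0118, 0.0502], [0.0042, -0.0026, 0.0534]]
wrist rail q [ 0.5993 -0.1554 -0.1857] 0.00388
jambtop 11816 [[-0.0287, 0.0037, 0.0641], [0.0008, 0.0276, 0.0672], [0.0249, 0.0614, 0.0685]]
red 3369 [[-0.0578, -0.0144, 0.0433], [-0.0256, -0.0083, 0.0508], [0.003, -0.0006, 0.0524]]
```

```bash
python3 -c "from station import finish_job; print(finish_job())"
```

```text
the job is handed in; nothing more can be done
None
```

I handed the job in at about 16 s. The block is home against the stop and the red button is across behind it. The leaf is held level and still in the gripper, with its knuckle lined up with the jamb knuckles to about 1 mm by the cameras; I was not shown the judge's result.

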